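# Work a stuck tin carousel off its turntable spindle

## Robot

A 6-joint arm with a two-finger parallel gripper is mounted at the origin on the work surface. World frame = base frame: x ahead of the robot, y to its left, z up, the work surface at z = 0. Lengths are in m, angles in rad, forces in N, time in s.
With the tool pointing down it reaches from about 0.425 to 0.95 m from the base axis. Payload 3.5 kg.
Tool frame: the origin (TCP) lies midway between the tips of the shut fingers; the grasp point (between the pads) lies 19 mm behind it; z points along the fingers, y is the line along which they close (so a half turn about z gives the same grasp; the last joint's range is limited). The gripper opens to 85 mm and grips with 20 to 120 N. Pads are 22 mm wide; open, the fingers measure 114 mm over their backs; the gripper's body (76 mm by 85 mm) begins 54 mm behind the grasp point. The pads swing forward as they close: fully open they stand 13 mm farther back than shut.
Start: joints at [-1.465, 0.286, 1.577, -0, 1.279, -0.15], TCP at [0.171, -0.653, 0.201] pointing down, gripper open.
Joint ranges: [-2.77, 2.77], [-0.9, 2.22], [0.21, 2.48], [-1.53, 4.67], [0.24, 2.81], [-2.84, 2.84]. Speed limits (rad/s): [2.79, 2.79, 3.14, 3.14, 3.14, 3.14].

## Interface

Orientations are given as a unit quaternion [x, y, z, w].
In Python, from plant import ctrl, cams, order gives the robot as it stands.
- The arm moves only by the tool move_arm, never from a script. Its argument "plan" is one flat list of numbers, 7 for each row, row after row: the shift along the world's x, y, z in mm, then the turn, a rotation vector about the world's x, y, z in degrees, then the finger opening in mm, from 0 to 85.4. A call has 1 to 12 rows; each row shifts and turns the commanded pose from where the row before left it; what a row does not reach is not made up. A row lasts 1/10 s, in which the tool goes at most 50 mm and 8.59 degrees, less where a joint would pass 70% of its speed; a pose out of reach is approached as far as the arm can. A call is refused whole if a number of a shift passes 50 or a number of a turn 8.59, either way. A call with a gripper value outside its range is refused whole. The fingers move at their own pace and stop on an object; "newtons" is the grip in N (left out, the last holds). Time passes only in rows, so rows that do not move let the fingers close. It gives the time, the measured TCP pose, the force, the opening and the grip force at its end, in the units of the state.
- ctrl.get_state(): the state, without advancing time (a new reading comes with each control period).
- cams.read_camera(name): name is "side" or "top"; returns a dict with "color" (384x512x3 uint8, red, green, blue), "fov_y" (degrees; the focal length in pixels is half the picture's height over the tangent of half this angle, whatever the lens; pixels are square), "cx", "cy" (the principal point, pixels), "origin" and "orientation" of the camera in the world. Camera axes: x right, y up, looking along -z (the intrinsics and any distortion apply to the point x, -y, -z); pixel columns grow to the right and rows downward; lengths in m; the calibration is good to about 2 mm. A picture is of the moment at which its call begins. There is no depth.
- order.sign_off(): hands the job in; it is judged then, once.
The state is a dict: "time": time; "qpos": joint angles; "dq": joint speeds; "joint_efforts": joint torques, N m; "eef_pos": TCP position; "tcp_rot": TCP orientation; "contact_force": force on the tool from outside, world axes, zero at the start; "wrist_torque": the same for the moment, N m; "opening": opening from 0.0 (shut) to 1.0 (fully open); "finger_force": force on a finger pad.
Only numpy, scipy, OpenCV 4.12 (cv2) and the standard library are available. Lean on these libraries where they do the work, as an engineer would, in place of code of your own. Each camera call takes 0.05 s, during which the arm holds its last target. There are 200 camera calls.

## Task

The tin carousel is stuck tight on the spindle of the brass turntable: work it off by twisting it back and forth, some 25 degrees, while easing it upward, so that the turntable stays put on the counter. Then set it down gently, upright, in the middle of the round wooden base so that the glass dome will fit over it. Leave the other toys and the dome where they are.

Things in the scene. Friction and masses are not known exactly. Their poses are not given: they have to be found in the camera images.
- carousel_knob (a point): centre of the round wooden knob on the roof of the loose tin carousel (0.2 to 0.4 kg), 173 mm above its underside. The knob is an upright cylinder, 32 mm diameter, 44 mm tall, clear all round: grip it from above at any yaw, firmly (about 40 N). Carousel 195 mm tall, z up: floor disc 134 mm across, six horses on poles, shallow cone roof 143 mm across, its rim 119 mm up.
- carousel_sleeve (a point): on the carousel's axis, 19 mm above its underside: middle of the sprung sleeve that grips the spindle. Pulled straight up it holds with 25 to 37 N and the whole turntable comes up. Turned while pulled, it climbs: 2.5 mm of lift per sweep of 1 rad takes about 8 N and 0.4 N m. Its hold lasts for some 18 mm of lift; at 50 mm it is wholly clear.
- carousel_side (a point): the carousel's horse on its own +x side, 49 mm from its axis, 60 mm above its underside. At the start it lies on the turntable's own +x side. As the carousel is turned left on the spindle (seen from above) it moves to the turntable's +y, as it is turned right to -y.
- turntable: brass display turntable, 172 mm across, loose on four rubber feet, 2.2 kg. Origin at the centre of its underside, z up. Platter top 46 mm above the counter; the upright spindle on its axis, 24 mm diameter with a round end, rises 34 mm more. The drive is off and its gearing holds the platter and spindle still. At the start the carousel stands on the platter, on the same axis.
- plinth_top (a point): centre of the flat top of the round wooden base for the dome, fixed, 24 mm above the counter, 230 mm across at the foot, flat top 210 mm across. Standing on it, the carousel's knob centre is 173 mm above this point.
- glass_dome: clear glass dome with a brass knob, 200 mm across, 265 mm tall, standing on the counter out to the robot's left. Origin at the centre of its underside. Leave it.
- tin_horse: cream tin horse on a wooden wheeled base, 125 mm long, 140 mm tall. Origin at the centre of its underside. Leave it.
- tin_airplane: chrome tin airplane, 175 mm long, 200 mm span, 80 mm tall. Origin at the centre of its underside. Leave it.
- key_block: wooden block 130 x 54 x 34 mm with three brass wind-up keys standing in it, 68 mm tall in all, between the turntable and the wooden base. Origin at the centre of its underside. Leave it.
- tin_car: plain tin toy car, 95 mm long, 45 mm tall, between the turntable and the wooden base, nearer the robot. Origin at the centre of its underside. Leave it.
- counter_bell: brass counter bell, 86 mm across, 58 mm tall. Origin at the centre of its underside. Leave it.
- tin_drum: tin toy drum, 88 mm across, 57 mm tall. Origin at the centre of its underside. Leave it.
Things that resemble listed ones, but are neither listed nor needed, are in the scene too. Leave any black, green or orange look-alike of the part that bears carousel_knob alone.

How it is judged:
By the outcome, as a careful person would: the job done as asked, in the order asked, and still so for the second after the job is handed in, with the robot touching nothing.
It also fails if it takes over 69 s, if anything falls off the work surface, if the arm or the gripper's body presses on something with over 40 N, if the wrist force passes 120 N, or if a joint passes its speed limit or range.

## Working session

There is one attempt and no reset: what is moved stays moved. The work goes in short steps, Python scripts to look and compute and a tool call to move; the robot and the scene stay as the last step left them, time stands still between calls to the robot, and variables do not carry over. Pictures are saved under pics/ and viewed, at most 10 in all, crops included, and the job is handed in when it is done.

Besides the shell and the picture viewer there is one more tool, called after ">>>" as name(argument=value, ...) on one line, values as JSON. move_arm: Moves the arm, as the interface text tells. Its arguments: {"type":"object","properties":{"plan":{"type":"array","items":{"type":"number"}},"newtons":{"type":"number"}},"required":["plan"]}

```bash
mkdir -p pics; ls; python3 - <<'E'
from plant import ctrl,cams
import cv2,json
for n in("side","top"):
    r=cams.read_camera(n); cv2.imwrite(f"pics/{n}0.png",r["color"][:,:,::-1])
    print(n,{k:v for k,v in r.items() if k!="color"})
s=ctrl.get_state();print(s)
E
```

```text
pics
side {'fov_y': 45.06309015720486, 'cx': 257.87832860420593, 'cy': 194.87065868443284, 'origin': array([-3.17313417e-05, -1.80001049e-01,  1.86261853e+00]), 'orientation': array([ 0.13202341, -0.09489043, -0.55028301,  0.81899587])}
top {'fov_y': 56.50614122191565, 'cx': 258.5249864031796, 'cy': 193.24481530130515, 'origin': array([0.44130403, 0.02289108, 1.30182203]), 'orientation': array([-0.02908565,  0.03504141,  0.71426172, -0.69839553])}
{'time': 0.1, 'qpos': array([-1.46496148e+00,  2.87133015e-01,  1.57805432e+00,  1.27602780e-05,
        1.27861489e+00, -1.49985861e-01]), 'dq': array([ 0.00061768, -0.00180734, -0.00529355, -0.00063293,  0.00044907,
       -0.00031902]), 'joint_efforts': array([ 9.62791019e-04, -4.07293940e+01, -2.93697560e+01, -1.36570561e-04,
        3.40673898e-03, -1.81033062e-05]), 'eef_pos': array([ 0.17077096, -0.65234521,  0.19983544]), 'tcp_rot': array([ 9.91830248e-01,  1.27559939e-01,  3.04929206e-05, -1.10438092e-03]), 'contact_force': array([-0.08254631, -0.02240178, -0.7829494 ]), 'wrist_torque': array([ 0.03432321, -0.02807938, -0.00255021]), 'finger_force': 0.0, 'opening': 1.001187807323592}
```

View pics/side0.png

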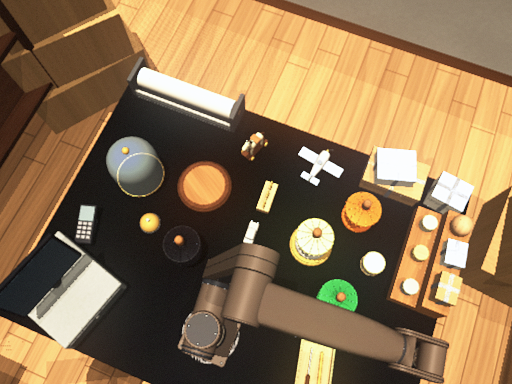

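View pics/top0.png

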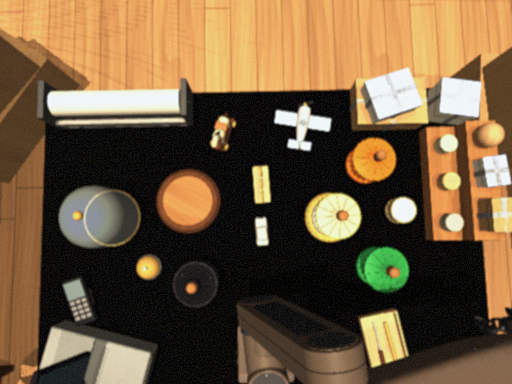

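The side view shows the cream carousel knob near (317,232) and the plinth at (204,185). In the top view they are at (343,215) and (188,200). The look-alikes are black, green and orange.

```bash
cat > h.py <<'E'
import numpy as np,cv2
from scipy.spatial.transform import Rotation as R
def ray(r,u,v):
    f=r["color"].shape[0]/2/np.tan(np.radians(r["fov_y"]/2))
    d=R.from_quat(r["orientation"]).apply([(u-r["cx"])/f,-(v-r["cy"])/f,-1.]); return np.array(r["origin"]),d/np.linalg.norm(d)
def onz(r,u,v,z):
    o,d=ray(r,u,v); return o+d*(z-o[2])/d[2]
def tri(a,b):
    (o,d),(p,e)=a,b
    t=np.linalg.lstsq(np.c_[d,-e],p-o,rcond=None)[0]; x,y=o+t[0]*d,p+t[1]*e
    return (x+y)/2,np.linalg.norm(x-y)
def blob(r,u,v,w,lo,hi):
    "blob of HSV range nearest (u,v) within half window w: centroid, area, contour"
    m=cv2.inRange(cv2.cvtColor(r["color"],cv2.COLOR_RGB2HSV),lo,hi); k=np.zeros_like(m); k[v-w:v+w,u-w:u+w]=255
    cs,_=cv2.findContours(m&k,cv2.RETR_EXTERNAL,cv2.CHAIN_APPROX_NONE); c=max(cs,key=cv2.contourArea)
    M=cv2.moments(c); return M["m10"]/M["m00"],M["m01"]/M["m00"],M["m00"],c
E
python3 - <<'E'
from h import *
from plant import cams
S=cams.read_camera("side");T=cams.read_camera("top")
for r,(u,v) in((S,(317,232)),(T,(343,215))):
    h=cv2.cvtColor(r["color"],cv2.COLOR_RGB2HSV); print(h[v,u-6:u+7].tolist())
for r,(u,v),(a,b) in((S,(317,232),(204,185)),(T,(343,215),(188,200))):
    k=blob(r,u,v,12,(0,130,40),(15,255,235)); print("knob",k[:3],onz(r,*k[:2],.235))
    h=cv2.cvtColor(r["color"],cv2.COLOR_RGB2HSV);print(h[b,a-40:a+41:4].tolist())
    p=blob(r,a,b,42,(0,100,40),(25,255,255)); e=cv2.fitEllipse(p[3]); print("plinth",p[:3],e,onz(r,*p[:2],.012))
a=[cv2.resize(r["color"][v-60:v+60,u-60:u+60],(390,390),interpolation=2)for r,u,v in((S,204,185),(T,188,200))]
b=[cv2.resize(r["color"][v-60:v+60,u-60:u+60],(200,200))for r,u,v in((S,312,240),(T,335,216))]
b=np.vstack(b);b=np.vstack([b[:390]]);cv2.imwrite("pics/z.png",np.hstack(a)[:,:,::-1])
E
```

```text
[[27, 72, 251], [22, 97, 202], [13, 165, 179], [14, 160, 233], [17, 150, 249], [18, 143, 251], [17, 151, 247], [16, 151, 245], [16, 152, 246], [15, 163, 232], [15, 147, 205], [32, 51, 248], [34, 23, 255]]
[[14, 166, 92], [12, 176, 142], [13, 177, 194], [13, 164, 228], [14, 162, 239], [15, 164, 239], [14, 165, 237], [14, 167, 235], [14, 167, 233], [13, 168, 231], [12, 163, 216], [18, 129, 210], [28, 89, 233]]
knob (316.6830065359477, 232.36601307189542, 51.0) [ 0.46482119 -0.23864891  0.235     ]
[[12, 120, 32], [14, 98, 34], [8, 112, 41], [11, 114, 38], [10, 172, 162], [15, 161, 243], [16, 157, 246], [19, 146, 249], [17, 153, 249], [17, 151, 249], [16, 157, 246], [16, 152, 248], [17, 152, 249], [15, 158, 245], [16, 157, 247], [15, 161, 243], [11, 165, 139], [14, 137, 41], [10, 140, 42], [13, 122, 44], [14, 113, 45]]
plinth (211.99805024371952, 187.67495313085863, 4445.0) ((213.2025146484375, 187.53884887695312), (73.65963745117188, 86.70398712158203), 53.31438064575195) [0.54357495 0.23058184 0.012     ]
knob (342.21447028423773, 215.12144702842374, 64.5) [ 0.46712132 -0.2356344   0.235     ]
[[161, 76, 27], [30, 109, 14], [7, 143, 66], [10, 162, 145], [16, 156, 239], [16, 156, 240], [16, 162, 239], [16, 158, 239], [15, 163, 240], [15, 165, 239], [14, 165, 236], [15, 163, 239], [15, 163, 240], [15, 165, 239], [15, 162, 240], [14, 163, 239], [13, 173, 195], [11, 178, 129], [10, 134, 61], [93, 142, 18], [16, 200, 14]]
plinth (187.82479092914676, 200.75137242830021, 3248.5) ((187.83360290527344, 200.7575225830078), (63.712501525878906, 64.94483184814453), 43.34315872192383) [0.53693819 0.26667393 0.012     ]
```

View pics/z.png

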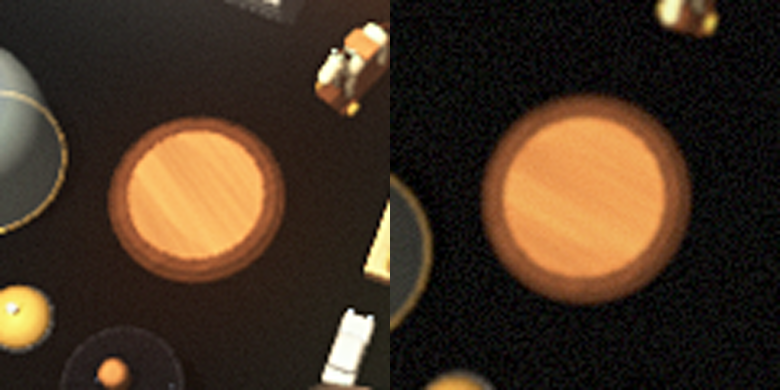

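The plinth's bright inlay is easy to isolate in both views. I'll mask it by brightness and triangulate the knob properly.

```bash
cat > m.py <<'E'
from h import *
from plant import cams,ctrl
S=cams.read_camera("side");T=cams.read_camera("top")
K=[]
for r,(u,v),(a,b) in((S,(317,232),(204,185)),(T,(343,215),(188,200))):
    k=blob(r,u,v,9,(8,125,100),(20,255,255)); K.append(ray(r,*k[:2])); print("knob",k[:3],onz(r,*k[:2],.235))
    p=blob(r,a,b,38,(8,100,190),(24,255,255)); e=cv2.fitEllipse(p[3]); print("plinth",p[:3],e[1],onz(r,*p[:2],.024)); K.append(ray(r,*p[:2]))
    # platter/carousel base: cream-ish
print("tri knob",tri(K[0],K[2]),"plinth",tri(K[1],K[3]))
E
python3 m.py; python3 - <<'E'
from h import *
from plant import cams
S=cams.read_camera("side");T=cams.read_camera("top")
a=[cv2.resize(r["color"][v-40:v+40,u-40:u+40],(390,390),interpolation=2)for r,u,v in((S,312,240),(T,335,216))]
cv2.imwrite("pics/z2.png",np.hstack(a)[:,:,::-1])
E
```

```text
knob (317.0155763239875, 232.08722741433021, 53.5) [ 0.4662544 -0.2394134  0.235    ]
plinth (203.75884286653516, 184.62353714661404, 1267.5) (38.75948715209961, 41.70685577392578) [0.53935744 0.26560569 0.024     ]
knob (342.4250559284116, 215.0380313199105, 74.5) [ 0.46735571 -0.23627532  0.235     ]
plinth (187.22015796086876, 200.2671872195297, 1857.0) (48.225162506103516, 49.07154846191406) [0.53783392 0.26655813 0.024     ]
tri knob (array([ 0.4680958 , -0.23904341,  0.22654827]), np.float64(0.0017469866187293395)) plinth (array([0.53752728, 0.26481709, 0.02985391]), np.float64(0.0012606749915578812))
```

View pics/z2.png

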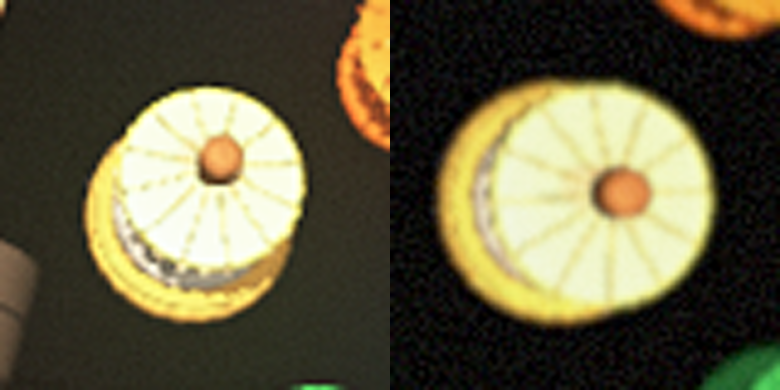

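The knob is at about (0.467, -0.238) with a centre height near 0.22, and the plinth is at about (0.538, 0.266). Both match the given sizes and reach. I'll raise the tool and go above the knob.

>>> move_arm(plan=[0, 0, 45, 0, 0, 0, 85, 5, 10, 45, 0, 0, 0, 85, 20, 27, 45, 0, 0, 0, 85, 27, 38, 10, 0, 0, 0, 85, 27, 38, 0, 0, 0, 0, 85, 27, 38, 0, 0, 0, 0, 85, 27, 38, 0, 0, 0, 0, 85, 27, 38, 0, 0, 0, 0, 85, 27, 38, 0, 0, 0, 0, 85, 27, 38, 0, 0, 0, 0, 85, 27, 38, 0, 0, 0, 0, 85, 27, 38, 0, 0, 0, 0, 85], newtons=45)

```text
time: 1.6
eef_pos: [0.4374, -0.2752, 0.3415]
tcp_rot: [0.992, 0.127, 0.0, 0.0]
contact_force: [0.6, -0.3, -1.5]
opening: 0.998
finger_force: 0.0
```

>>> move_arm(plan=[15, 18, 0, 0, 0, 0, 85, 15, 19, -15, 0, 0, 0, 85, 0, 0, -30, 0, 0, 0, 85, 0, 0, -20, 0, 0, 0, 85, 0, 0, 0, 0, 0, 0, 85, 0, 0, 0, 0, 0, 0, 85])

```text
time: 2.2
eef_pos: [0.4666, -0.24, 0.2766]
tcp_rot: [0.992, 0.127, -0.0, -0.0]
contact_force: [1.4, 0.1, 0.1]
opening: 0.991
finger_force: 0.0
```

```bash
python3 - <<'E'
from h import *
from plant import cams,ctrl
S=cams.read_camera("side");T=cams.read_camera("top")
print(ctrl.get_state()["eef_pos"],ctrl.get_state()["qpos"])
a=[cv2.resize(r["color"][v-50:v+50,u-50:u+50],(390,390),interpolation=2)for r,u,v in((S,312,240),(T,335,216))]
cv2.imwrite("pics/z3.png",np.hstack(a)[:,:,::-1])
E
```

```text
[ 0.46720634 -0.24067897  0.2781523 ] [-6.68879855e-01 -1.00629073e-01  1.85258066e+00  5.52038355e-06
  1.38655973e+00  6.46490058e-01]
```

View pics/z3.png

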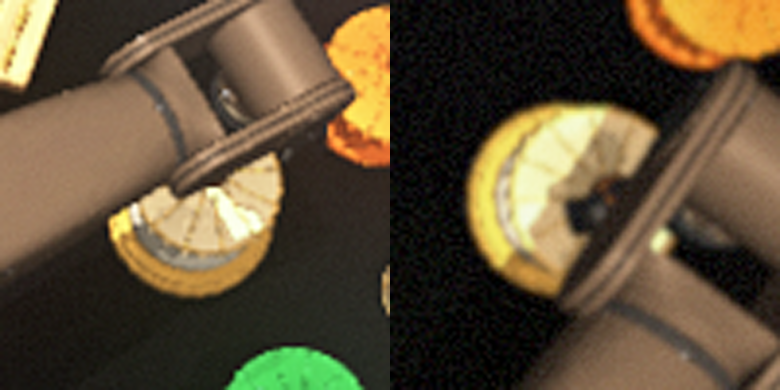

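The arm hides the knob in both views, and a finger is seen just beside it. The estimate stands, so I'll descend and let the wrist force show any offset.

>>> move_arm(plan=[0, 1, -20, 0, 0, 0, 85, 0, 0, -20, 0, 0, 0, 85, 0, 0, -20, 0, 0, 0, 85, 0, 0, -13, 0, 0, 0, 85, 0, 0, 0, 0, 0, 0, 85, 0, 0, 0, 0, 0, 0, 85])

```text
time: 2.9
eef_pos: [0.4671, -0.2395, 0.2043]
tcp_rot: [0.992, 0.127, 0.001, 0.001]
contact_force: [0.4, 0.2, 0.5]
opening: 0.991
finger_force: 0.0
```

>>> move_arm(plan=[0, 0, 0, 0, 0, 0, 0, 0, 0, 0, 0, 0, 0, 0, 0, 0, 0, 0, 0, 0, 0, 0, 0, 0, 0, 0, 0, 0, 0, 0, 0, 0, 0, 0, 0, 0, 0, 0, 0, 0, 0, 0], newtons=45)

```text
time: 3.5
eef_pos: [0.4667, -0.2385, 0.2041]
tcp_rot: [0.992, 0.128, 0.0, -0.0]
contact_force: [-1.5, 3.7, 4.9]
opening: 0.344
finger_force: 44.2
```

The knob is held at 44 N, and the lateral force is small, 3.7 N toward +y. I'll start the twist with a small lift.

>>> move_arm(plan=[0, 1, 0.2, 0, 0, 6, 0, 0, 0, 0.3, 0, 0, 8, 0, 0, 0, 0.3, 0, 0, 8, 0, 0, 0, 0.3, 0, 0, -8, 0, 0, 0, 0.3, 0, 0, -8, 0, 0, 0, 0.3, 0, 0, -8, 0])

```text
time: 4.1
eef_pos: [0.4665, -0.2383, 0.2041]
tcp_rot: [0.994, 0.108, -0.0, 0.001]
contact_force: [0.3, -0.4, -1.8]
opening: 0.344
finger_force: 44.5
```

>>> move_arm(plan=[0, 0, 0.5, 0, 0, -8, 0, 0, 0, 0.5, 0, 0, -8, 0, 0, 0, 0.5, 0, 0, -7, 0, 0, 0, 0.4, 0, 0, 8, 0, 0, 0, 0.4, 0, 0, 8, 0, 0, 0, 0.4, 0, 0, 8, 0, 0, 0, 0.4, 0, 0, 8, 0, 0, 0, 0.4, 0, 0, 8, 0, 0, 0, 0.4, 0, 0, 8, 0])

```text
time: 5.0
eef_pos: [0.4656, -0.2379, 0.2054]
tcp_rot: [0.946, 0.325, -0.001, -0.001]
contact_force: [0.0, -1.3, -8.3]
opening: 0.346
finger_force: 45.0
```

```bash
python3 - <<'E'
from plant import ctrl
s=ctrl.get_state();print(s["contact_force"],s["wrist_torque"],s["eef_pos"],s["qpos"])
E
```

```text
[ 0.03951471 -1.31793954 -8.25987324] [-0.42179802 -0.26079701 -0.30420719] [ 0.46561841 -0.23794406  0.20537013] [-6.66049346e-01 -5.38042442e-02  1.94115038e+00 -1.08938054e-03
  1.25673625e+00  2.43802141e-01]
```

The sleeve is climbing at about 8 N and 0.3 N m, as the task says it should.

>>> move_arm(plan=[0, 0, 0.4, 0, 0, -8, 0, 0, 0, 0.4, 0, 0, -8, 0, 0, 0, 0.4, 0, 0, -8, 0, 0, 0, 0.4, 0, 0, -8, 0, 0, 0, 0.4, 0, 0, -8, 0, 0, 0, 0.4, 0, 0, -8, 0, 0, 0, 0.4, 0, 0, 8, 0, 0, 0, 0.4, 0, 0, 8, 0, 0, 0, 0.4, 0, 0, 8, 0, 0, 0, 0.4, 0, 0, 8, 0, 0, 0, 0.4, 0, 0, 8, 0, 0, 0, 0.4, 0, 0, 8, 0])

```text
time: 6.2
eef_pos: [0.4654, -0.2378, 0.2096]
tcp_rot: [0.946, 0.325, -0.001, -0.001]
contact_force: [2.3, -0.9, -9.0]
opening: 0.342
finger_force: 45.1
```

```bash
cat > st.py <<'E'
from plant import ctrl
s=ctrl.get_state();print(s["contact_force"],s["wrist_torque"],s["eef_pos"])
E
python3 st.py
```

```text
[ 2.2969659  -0.8672824  -8.95775039] [-0.41902217 -0.36602272 -0.24782368] [ 0.46539918 -0.23783275  0.20955999]
```

>>> move_arm(plan=[0.5, 0, 0.4, 0, 0, -8, 0, 0, 0, 0.4, 0, 0, -8, 0, 0, 0, 0.4, 0, 0, -8, 0, 0, 0, 0.4, 0, 0, -8, 0, 0, 0, 0.4, 0, 0, -8, 0, 0, 0, 0.4, 0, 0, -8, 0, 0, 0, 0.4, 0, 0, 8, 0, 0, 0, 0.4, 0, 0, 8, 0, 0, 0, 0.4, 0, 0, 8, 0, 0, 0, 0.4, 0, 0, 8, 0, 0, 0, 0.4, 0, 0, 8, 0, 0, 0, 0.4, 0, 0, 8, 0])

```text
time: 7.4
eef_pos: [0.4661, -0.2379, 0.2152]
tcp_rot: [0.946, 0.325, -0.001, -0.001]
contact_force: [1.1, -0.0, -5.5]
opening: 0.341
finger_force: 45.5
```

>>> move_arm(plan=[0, 0, 0.4, 0, 0, -8, 0, 0, 0, 0.4, 0, 0, -8, 0, 0, 0, 0.4, 0, 0, -8, 0, 0, 0, 0.4, 0, 0, -8, 0, 0, 0, 0.4, 0, 0, -8, 0, 0, 0, 0.4, 0, 0, -8, 0, 0, 0, 0.4, 0, 0, 8, 0, 0, 0, 0.4, 0, 0, 8, 0, 0, 0, 0.4, 0, 0, 8, 0, 0, 0, 0.4, 0, 0, 8, 0, 0, 0, 0.4, 0, 0, 8, 0, 0, 0, 0.4, 0, 0, 8, 0])

```text
time: 8.6
eef_pos: [0.4666, -0.2381, 0.2213]
tcp_rot: [0.946, 0.325, -0.001, -0.0]
contact_force: [0.2, -1.0, -3.7]
opening: 0.34
finger_force: 45.8
```

```bash
python3 st.py; python3 - <<'E'
from h import *
from plant import cams,ctrl
S=cams.read_camera("side");T=cams.read_camera("top")
a=[cv2.resize(r["color"][v-50:v+50,u-50:u+50],(390,390),interpolation=2)for r,u,v in((S,312,240),(T,335,216))]
cv2.imwrite("pics/z4.png",np.hstack(a)[:,:,::-1])
E
```

```text
[ 0.19831595 -0.97735153 -3.68488437] [-0.06852705 -0.09882643  0.00217346] [ 0.46658826 -0.23811227  0.2213175 ]
```

View pics/z4.png

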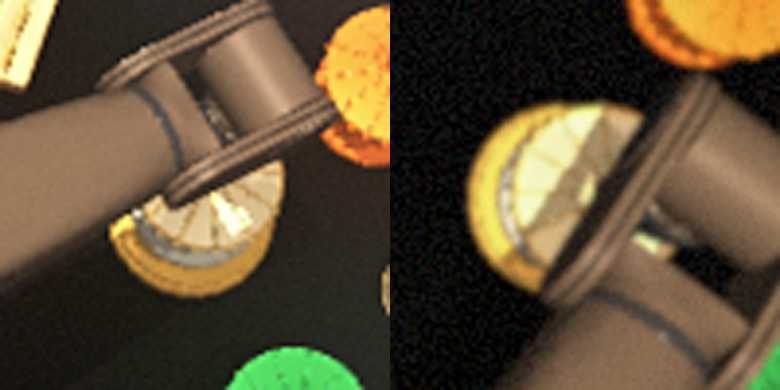

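The turntable hasn't moved in either view. After 17 mm of lift the pull is down to about the carousel's weight and the torque is zero. I'll do one more sweep and then lift straight.

>>> move_arm(plan=[0, 0, 0.4, 0, 0, -8, 0, 0, 0, 0.4, 0, 0, -8, 0, 0, 0, 0.4, 0, 0, -8, 0, 0, 0, 0.4, 0, 0, -8, 0, 0, 0, 0.4, 0, 0, -8, 0, 0, 0, 0.4, 0, 0, -8, 0, 0, 0, 1, 0, 0, 0, 0, 0, 0, 2, 0, 0, 0, 0, 0, 0, 3, 0, 0, 0, 0, 0, 0, 4, 0, 0, 0, 0, 0, 0, 4, 0, 0, 0, 0])

```text
time: 9.8
eef_pos: [0.4672, -0.2381, 0.24]
tcp_rot: [0.996, -0.09, 0.0, 0.0]
contact_force: [-1.0, 0.2, -4.0]
opening: 0.336
finger_force: 45.8
```

```bash
python3 st.py
```

```text
[-0.95247116  0.16408521 -4.04792152] [-0.00224945 -0.00231805 -0.0500297 ] [ 0.46719092 -0.23805847  0.24004266]
```

>>> move_arm(plan=[0, 0, 5, 0, 0, 0, 0, 0, 0, 7, 0, 0, 0, 0, 0, 0, 9, 0, 0, 0, 0, 0, 0, 10, 0, 0, 0, 0, 0, 0, 10, 0, 0, 0, 0, 0, 0, 10, 0, 0, 0, 0, 0, 0, 10, 0, 0, 0, 0, 0, 0, 0, 0, 0, 0, 0])

```text
time: 10.6
eef_pos: [0.4678, -0.2386, 0.303]
tcp_rot: [0.996, -0.09, 0.002, 0.001]
contact_force: [-0.1, 0.2, -3.3]
opening: 0.343
finger_force: 45.9
```

```bash
python3 st.py; python3 - <<'E'
from h import *
from plant import cams,ctrl
S=cams.read_camera("side");T=cams.read_camera("top")
a=[cv2.resize(r["color"][v-60:v+60,u-60:u+60],(390,390),interpolation=2)for r,u,v in((S,312,240),(T,335,216))]
cv2.imwrite("pics/z5.png",np.hstack(a)[:,:,::-1])
E
```

```text
[-0.12450397  0.1771592  -3.29344744] [ 0.00324045 -0.00820743  0.01457605] [ 0.46780989 -0.23856411  0.30302658]
```

View pics/z5.png

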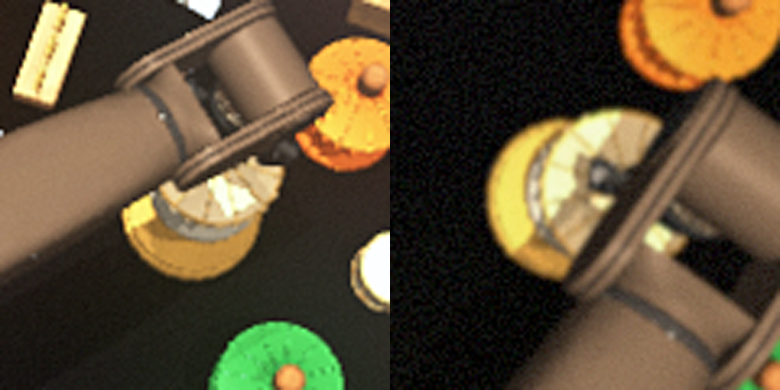

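The carousel is off the spindle and the turntable is where it was. I'll carry it over to the plinth.

>>> move_arm(plan=[2, 15, 0, 0, 0, 0, 0, 5, 30, 0, 0, 0, 0, 0, 6, 40, 0, 0, 0, 0, 0, 6, 45, 0, 0, 0, 0, 0, 6, 45, 0, 0, 0, 0, 0, 6, 45, 0, 0, 0, 0, 0, 6, 45, 0, 0, 0, 0, 0, 6, 45, 0, 0, 0, 0, 0, 6, 45, 0, 0, 0, 0, 0, 6, 45, 0, 0, 0, 0, 0, 5, 40, 0, 0, 0, 0, 0, 4, 30, 0, 0, 0, 0, 0])

```text
time: 11.9
eef_pos: [0.5297, 0.2356, 0.2996]
tcp_rot: [0.996, -0.089, -0.001, -0.0]
contact_force: [0.2, -1.2, -3.1]
opening: 0.342
finger_force: 45.8
```

>>> move_arm(plan=[3, 20, 0, 0, 0, 0, 0, 2, 10, 0, 0, 0, 0, 0, 1, 4, 0, 0, 0, 0, 0, 0, 0, 0, 0, 0, 0, 0, 0, 0, 0, 0, 0, 0, 0, 0, 0, 0, 0, 0, 0, 0])

```text
time: 12.5
eef_pos: [0.5372, 0.2651, 0.3007]
tcp_rot: [0.996, -0.091, 0.0, 0.0]
contact_force: [0.4, 0.3, -4.2]
opening: 0.342
finger_force: 45.8
```

```bash
python3 st.py; python3 - <<'E'
from h import *
from plant import cams,ctrl
S=cams.read_camera("side");T=cams.read_camera("top")
a=[cv2.resize(r["color"][v-65:v+65,u-65:u+65],(390,390),interpolation=2)for r,u,v in((S,204,185),(T,188,200))]
cv2.imwrite("pics/z6.png",np.hstack(a)[:,:,::-1])
E
```

```text
[ 0.38238     0.33796606 -4.20316217] [-0.01318362  0.05183026 -0.02758867] [0.53716938 0.2650549  0.30069284]
```

View pics/z6.png

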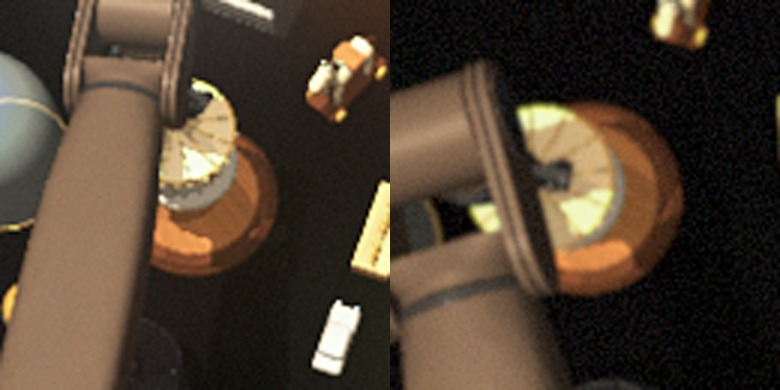

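The carousel hangs over the plinth with its centre near the estimated point. I'll lower it now, slowly at the end.

>>> move_arm(plan=[0.5, 0.5, -10, 0, 0, 0, 0, 0, 0, -15, 0, 0, 0, 0, 0, 0, -20, 0, 0, 0, 0, 0, 0, -20, 0, 0, 0, 0, 0, 0, -15, 0, 0, 0, 0, 0, 0, -12, 0, 0, 0, 0, 0, 0, -8, 0, 0, 0, 0, 0, 0, -5, 0, 0, 0, 0, 0, 0, 0, 0, 0, 0, 0, 0, 0, 0, 0, 0, 0, 0])

```text
time: 13.6
eef_pos: [0.5381, 0.2667, 0.1964]
tcp_rot: [0.996, -0.09, 0.001, -0.0]
contact_force: [-0.1, 0.9, -4.5]
opening: 0.343
finger_force: 45.8
```

```bash
python3 st.py; python3 - <<'E'
from h import *
from plant import cams,ctrl
S=cams.read_camera("side");T=cams.read_camera("top")
a=[cv2.resize(r["color"][v-50:v+50,u-50:u+50],(390,390),interpolation=2)for r,u,v in((S,204,185),(T,188,200))]
cv2.imwrite("pics/z7.png",np.hstack(a)[:,:,::-1])
E
```

```text
[-0.05309844  0.90489584 -4.51444631] [-0.00674243  0.05301125  0.02648738] [0.53807917 0.26670122 0.19642565]
```

View pics/z7.png

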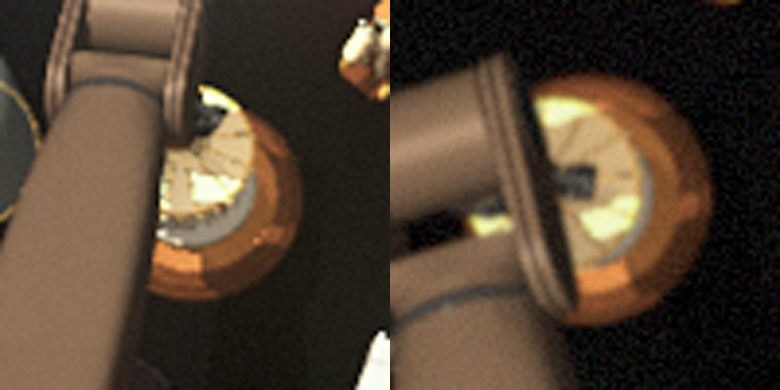

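The carousel is over the plinth with room all round. I'll ease it down, watching for the force to change.

>>> move_arm(plan=[0, 0, -2, 0, 0, 0, 0, 0, 0, -2, 0, 0, 0, 0, 0, 0, -2, 0, 0, 0, 0, 0, 0, -1.5, 0, 0, 0, 0, 0, 0, -1, 0, 0, 0, 0, 0, 0, -1, 0, 0, 0, 0, 0, 0, -1, 0, 0, 0, 0, 0, 0, 0, 0, 0, 0, 0, 0, 0, 0, 0, 0, 0, 0, 0])

```text
validation failed for argument at $.pl...
```

>>> move_arm(plan=[0, 0, -2, 0, 0, 0, 0, 0, 0, -2, 0, 0, 0, 0, 0, 0, -2, 0, 0, 0, 0, 0, 0, -1.5, 0, 0, 0, 0, 0, 0, -1, 0, 0, 0, 0, 0, 0, -1, 0, 0, 0, 0, 0, 0, -1, 0, 0, 0, 0, 0, 0, 0, 0, 0, 0, 0])

```text
time: 14.5
eef_pos: [0.5375, 0.2665, 0.1849]
tcp_rot: [0.996, -0.09, -0.0, 0.0]
contact_force: [0.4, 0.4, -3.1]
opening: 0.338
finger_force: 45.8
```

>>> move_arm(plan=[0, 0, -0.7, 0, 0, 0, 0, 0, 0, -0.7, 0, 0, 0, 0, 0, 0, -0.7, 0, 0, 0, 0, 0, 0, 0, 0, 0, 0, 0, 0, 0, 0, 0, 0, 0, 0])

```text
time: 15.0
eef_pos: [0.5376, 0.2665, 0.183]
tcp_rot: [0.996, -0.09, -0.0, -0.0]
contact_force: [0.1, 0.3, -3.8]
opening: 0.345
finger_force: 45.8
```

>>> move_arm(plan=[0, 0, -0.5, 0, 0, 0, 0, 0, 0, -0.5, 0, 0, 0, 0, 0, 0, -0.5, 0, 0, 0, 0, 0, 0, 0, 0, 0, 0, 0, 0, 0, 0, 0, 0, 0, 0])

```text
time: 15.5
eef_pos: [0.5379, 0.2665, 0.1822]
tcp_rot: [0.996, -0.09, 0.0, -0.0]
contact_force: [-1.0, -1.2, -0.4]
opening: 0.337
finger_force: 46.1
```

It has touched down, since the load has gone from -3.8 to -0.4 N. I'll settle it a touch more and open slowly.

>>> move_arm(plan=[0, 0, -0.5, 0, 0, 0, 0, 0, 0, 0, 0, 0, 0, 0, 0, 0, 0, 0, 0, 0, 36, 0, 0, 0, 0, 0, 0, 45, 0, 0, 0, 0, 0, 0, 60, 0, 0, 0, 0, 0, 0, 85, 0, 0, 0, 0, 0, 0, 85, 0, 0, 0, 0, 0, 0, 85])

```text
time: 16.3
eef_pos: [0.5376, 0.2666, 0.1809]
tcp_rot: [0.996, -0.09, -0.0, -0.0]
contact_force: [0.1, -0.6, -0.1]
opening: 0.994
finger_force: 0.0
```

Now retreat up and swing away to the right for a clear look.

>>> move_arm(plan=[0, 0, 10, 0, 0, 0, 85, 0, 0, 20, 0, 0, 0, 85, 0, 0, 40, 0, 0, 0, 85, 0, 0, 45, 0, 0, 0, 85, 0, 0, 40, 0, 0, 0, 85, 0, -35, 0, 0, 0, 0, 85, 0, -45, 0, 0, 0, 0, 85, 0, -45, 0, 0, 0, 0, 85, 0, -45, 0, 0, 0, 0, 85, 0, -45, 0, 0, 0, 0, 85, 0, -45, 0, 0, 0, 0, 85, 0, -20, 0, 0, 0, 0, 85])

```text
time: 17.5
eef_pos: [0.5374, -0.0167, 0.337]
tcp_rot: [0.996, -0.092, 0.001, 0.001]
contact_force: [0.3, 0.0, 0.3]
opening: 0.994
finger_force: 0.0
```

```bash
python3 - <<'E'
from h import *
from plant import cams,ctrl
S=cams.read_camera("side");T=cams.read_camera("top")
for r,n in((S,"side1"),(T,"top1")): cv2.imwrite(f"pics/{n}.png",r["color"][:,:,::-1])
cv2.imwrite("pics/both.png",np.vstack([T["color"][:300],S["color"][:300]])[:,:,::-1])
E
```

```text
(no output)
```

View pics/both.png

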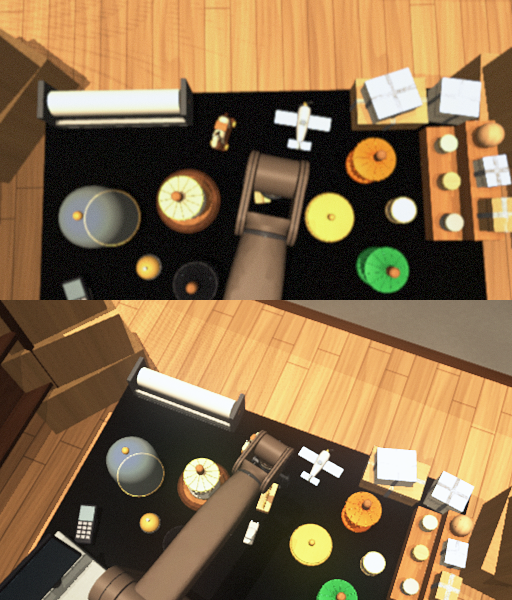

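The carousel stands upright on the base, with its knob at about (178,196) in the top view. The turntable with its spindle is in its old place. Now a numeric check of the centring.

```bash
python3 - <<'E'
from h import *
from plant import cams
S=cams.read_camera("side");T=cams.read_camera("top");K=[]
for r,(u,v),(a,b) in((S,(200,168),(311,245)),(T,(178,196),(330,217))):
    k=blob(r,u,v,8,(8,125,100),(20,255,255));K.append(ray(r,*k[:2]));print("knob",k[:3],onz(r,*k[:2],.213))
    t=blob(r,a,b,35,(18,90,60),(35,255,255));c=cv2.fitEllipse(t[3])[0];print("platter",t[:3],onz(r,*c,.04))
print(tri(*K))
m=blob(T,188,200,42,(0,100,40),(35,255,255)); print("plinth foot",onz(T,*cv2.minEnclosingCircle(cv2.convexHull(m[3]))[0],.012))
h=cv2.imread("pics/top0.png")[:,:,::-1]; T0=dict(T,color=np.ascontiguousarray(h))
m=blob(T0,188,200,42,(0,100,40),(25,255,255)); print("before",onz(T0,*cv2.minEnclosingCircle(m[3])[0],.012))
E
```

```text
knob (199.16, 167.98222222222222, 37.5) [0.53912912 0.26398268 0.213     ]
platter (310.61756005206485, 244.56644184120222, 1408.5) [ 0.46389165 -0.24010675  0.04      ]
knob (175.83585858585857, 195.88131313131314, 66.0) [0.53775213 0.26515047 0.213     ]
platter (329.19262469198736, 216.95369190245557, 1961.5) [ 0.46641301 -0.23655768  0.04      ]
(array([0.5374341 , 0.26335932, 0.2179241 ]), np.float64(0.001382849756969959))
plinth foot [0.53780042 0.26771829 0.012     ]
before [0.53708228 0.26680365 0.012     ]
```

```bash
python3 -c "
from plant import order
print(order.sign_off())"
```

```text
the job is handed in; nothing more can be done
None
```

The carousel was twisted free without shifting the turntable and now stands upright on the wooden base, within about 3 mm of its centre by the cameras; the job is handed in at about 18 s on the robot's clock.

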